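# Set a feed-roller shaft midway in its end float and clamp it

## Robot

A 6-joint arm with a two-finger parallel gripper is mounted at the origin on a cart in front of the work surface, level with it; the furniture and walls round the work are solid. World frame = base frame: x ahead of the robot, y to its left, z up, the work surface at z = 0. Lengths are in m, angles in rad, forces in N, time in s.
With the tool pointing down it reaches from about 0.375 to 0.925 m from the base axis. Payload 5.7 kg.
Tool frame: the origin (TCP) lies midway between the tips of the shut fingers; the grasp point (between the pads) lies 19 mm behind it; z points along the fingers, x is the direction in which the jaws open and shut, and the axes are right-handed (so a half turn about z gives the same grasp; the last joint's range is limited). The gripper opens to 88 mm and grips with 3 to 60 N. Pads are 20 mm wide; open, the fingers measure 115 mm over their backs; the gripper's body (75 mm by 178 mm) begins 61 mm behind the grasp point.
Start: joints at [1.118, 0.359, 1.51, -0, 1.272, -0.115], TCP at [0.199, 0.566, 0.223] pointing down, gripper open.
Joint ranges: [-2.97, 2.97], [-1.01, 2.36], [0.21, 2.38], [-0.96, 4.11], [0.2, 2.71], [-2.98, 2.98]. Speed limits (rad/s): [2.39, 2.39, 3.14, 3.14, 3.14, 3.14].

## Interface

Orientations are given as a unit quaternion [x, y, z, w].
In Python, from bench import move_ptp, servo_line, goto_joints, move_gripper, sleep, inverse_kinematics, capture, PlanningError, close_job, spot_in, silhouettes, current_clock, current_joint_pos, current_qvel, current_joint_torque, current_position, current_orientation, current_force, current_torque, current_finger_gap gives the robot as it stands. Calls block until the motion is done:
- move_ptp(position, orientation): joint-space move of the TCP to a pose.
- servo_line(position, orientation=None, rate=0.15, contact_N=None): straight line of the TCP; orientation=None keeps the orientation; rate is the mean speed in m/s. With contact_N (N) it stops when the force on the tool has changed by that much, and returns True; else False.
- goto_joints(angles): joint-space move.
- move_gripper(opening): finger opening in m; the grip force is fixed at half the most; returns when the fingers have stopped.
- sleep(seconds).
- inverse_kinematics(position, orientation): joint angles nearest the present ones, or None.
- capture(name): name is "side" or "top" or "wrist"; returns a dict with "image" (480x640x3 uint8, blue, green, red), "range_z" (480x640 float32, m along the optical axis (not along the pixel's ray), 0 where there is no reading), "intrinsics" (3x3 intrinsics, pixels), "R" (3x3) and "t" (3): a world point X has camera coordinates R X + t. Camera axes: x right, y down, z forward; pixel columns grow to the right and rows downward; lengths in m; the calibration is good to about 2 mm. A picture is of the moment at which its call begins.
A pose or a line that the arm cannot do raises PlanningError and nothing moves.
- close_job(): hands the job in, once; it reports no verdict.
Trained networks look in the newest picture that a camera, given by its name, has taken for a name from the list of things; names that differ only in an ending like _2 or _b are one class to them, and where a whole thing is asked for, a point or a joint stands for the part that bears it (a point fixed in the world has none). Each returns a list of dicts, best first, with "conf" (0 to 1); they miss things now and then, are a little off and sometimes report something else, mostly with a low value. They report only what shows in the picture. A call takes as long as a camera call.
- spot_in(camera, query): "xy" ([column, row] in pixels, amid what is visible of it).
- silhouettes(camera, query): "region" (480x640 bool, what is visible of it) and "xy" ([column, row] in pixels, amid what is visible of it).
Readings, each from a call of its own:
- current_clock(): time.
- current_joint_pos(): joint angles.
- current_qvel(): joint speeds.
- current_joint_torque(): joint torques, N m.
- current_position(): TCP position.
- current_orientation(): TCP orientation.
- current_force(): force on the tool from outside, world axes, zero at the start.
- current_torque(): the same for the moment, N m.
- current_finger_gap(): finger opening in m.
Only numpy, scipy, OpenCV 4.12 (cv2) and the standard library are available. Lean on these libraries where they do the work, as an engineer would, in place of code of your own. Each camera call takes 0.05 s, during which the arm holds its last target.

## Task

The feed-roller unit of the plan printer is on the desk for service. Take its roller shaft by the blue knob and feel its end float: push it gently in until it comes up against the stop hidden in the far bearing, then pull it gently out until it comes up against the one in the near bearing. Leave the shaft midway between the two stops, where it rubs on neither bearing's washer, then press the red clamp lever all the way down to lock it, without knocking the things standing around.

Things in the scene. Friction and masses are not known exactly. Their poses are not given: they have to be found in the camera images.
- roller_shaft: Steel roller shaft, 10 mm thick, sliding level along its axis in two bearings (it does not turn), about 1.2 N of dry drag, plus 0.7 N per 10 mm/s of speed. Origin: centre of the ribbed blue grey-capped knob at its end nearest the robot (27 mm wide, 26 mm long along the shaft, 60 mm above the desk), to be pinched across from above. x axis: along the shaft from the knob into the unit (pushing in is +x); z up.
- bearing_near: Fixed grey bearing housing next to the knob, 24 mm long along the shaft, 60 mm wide, 84 mm high; axes as the shaft's, origin at desk level under its centre. Inside is a thrust washer for a collar on the shaft when pulled out. Over its first 8 mm it rubs with less than 1 N, too light to feel in the drag; then comes its stop, springy at 4 N per mm; over 12 N crushes it.
- bearing_far: The like housing at the gear end, 130 mm further along +x, with the like washer and stop for pushing in. The float from stop to stop is 18 to 20 mm; only in the middle 2.4 to 3.6 mm of it does the shaft touch neither washer. Where the stops lie along the shaft differs by 12 mm, cannot be seen and must be felt; the shaft stays wherever it is left between them.
- clamp_lever (a joint): Angle of the red clamp lever, rad: 0 open (55 degrees above level), 0.96 fully down and level. Its hinge lies over the shaft and parallel to it, 38 mm beyond bearing_near's centre along +x, 75 mm above the desk. Pressed down, its cam grips the shaft and it stays down; it takes about 4 to 10 N at the pad, more if pressed fast.
- lever_pad (a point): Middle of the upper face of the red lever's ribbed pad (19 mm along the shaft, 26 mm along the lever), 50 mm from the hinge. The lever points to the shaft's +y side. With the lever fully down this point is 50 mm to the +y side of the shaft and 84 mm above the desk.
- cup: White paper cup, 72 mm wide, 83 mm high, standing on the desk to the right of the unit; bystander. Origin under its centre.
- tape_measure: Black and red tape measure, 41x82x72 mm, standing on the desk to the left; bystander. Origin under its centre.
- glue_stick: Red and white glue stick, 28 mm wide, 94 mm high, standing on the desk; bystander. Origin under its centre.

How it is judged:
By the outcome, as a careful person would: the job done as asked, in the order asked, and still so for the second after the job is handed in, with the robot touching nothing.
It also fails if it takes over 62 s, if anything falls off the work surface, if the arm or the gripper's body presses on something with over 40 N, if the wrist force passes 120 N, or if a joint passes its speed limit or range.

## Working session

There is one attempt and no reset: what is moved stays moved. The work goes in short steps, each a Python script; the robot and the scene stay as the last script left them, time stands still between calls to the robot, and variables do not carry over. Pictures are saved under pics/ and viewed, and the job is handed in when it is done.

```bash
ls; mkdir -p pics
python3 - <<'E'
from bench import *
import cv2,numpy as np
print(current_clock(),current_position(),current_orientation(),current_force(),current_finger_gap())
for c in ["side","top","wrist"]:
    d=capture(c); cv2.imwrite(f"pics/{c}0.png",d["image"]); np.savez(f"{c}0.npz",**d)
    if c=="wrist": continue
    for q in ["roller_shaft","bearing_near","bearing_far","lever_pad","cup","tape_measure","glue_stick"]:
        for s in silhouettes(c,q)[:2]:
            r=s["region"]; z=d["range_z"]; m=r&(z>0)
            v,u=np.nonzero(m); P=np.linalg.inv(d["intrinsics"])@np.vstack([u,v,np.ones(len(u))])*z[m]
            W=d["R"].T@(P-np.array(d["t"]).reshape(3,1))
            print(c,q,round(s["conf"],2),np.round(s["xy"]),len(u),"med",np.median(W,1).round(3),"lo",np.percentile(W,3,axis=1).round(3),"hi",np.percentile(W,97,axis=1).round(3))
print(current_clock())
E
```

```text
pics
0.0 [0.19855061 0.56547818 0.22180204] [ 8.15909985e-01  5.78178220e-01 -8.08377793e-04  4.34019791e-04] [ 0.68275401 -0.90920437  0.46500171] 0.08790770305165689
side bearing_near 0.76 [310. 250.] 618 med [0.439 0.319 0.066] lo [0.426 0.307 0.015] hi [0.46  0.344 0.085]
side bearing_far 0.56 [354. 210.] 257 med [0.556 0.367 0.076] lo [0.549 0.353 0.017] hi [0.576 0.405 0.085]
side lever_pad 0.52 [315. 212.] 256 med [0.472 0.358 0.109] lo [0.461 0.335 0.08 ] hi [0.482 0.373 0.132]
side cup 0.36 [334. 227.] 597 med [0.511 0.342 0.072] lo [0.386 0.306 0.055] hi [0.539 0.368 0.082]
side tape_measure 0.73 [253. 223.] 726 med [0.37  0.433 0.049] lo [0.353 0.412 0.005] hi [0.387 0.476 0.071]
side glue_stick 0.73 [276. 201.] 458 med [0.433 0.462 0.066] lo [0.423 0.457 0.009] hi [0.447 0.481 0.097]
side glue_stick 0.17 [316. 212.] 277 med [0.472 0.358 0.11 ] lo [0.461 0.334 0.078] hi [0.484 0.375 0.132]
top roller_shaft 0.57 [306. 220.] 1379 med [0.519 0.351 0.07 ] lo [0.39  0.308 0.012] hi [0.606 0.391 0.081]
top bearing_near 0.72 [320. 271.] 619 med [0.441 0.331 0.078] lo [0.426 0.305 0.017] hi [0.457 0.354 0.085]
top bearing_far 0.86 [294. 195.] 739 med [0.562 0.367 0.075] lo [0.55  0.342 0.011] hi [0.582 0.39  0.084]
top bearing_far 0.45 [303. 245.] 255 med [0.473 0.356 0.108] lo [0.464 0.335 0.079] hi [0.483 0.373 0.132]
top lever_pad 0.52 [300. 246.] 334 med [0.473 0.359 0.112] lo [0.462 0.334 0.074] hi [0.484 0.377 0.132]
top cup 0.83 [409. 178.] 734 med [0.604 0.186 0.046] lo [0.554 0.161 0.003] hi [0.613 0.212 0.083]
top tape_measure 0.59 [242. 314.] 1162 med [0.375 0.452 0.061] lo [0.356 0.414 0.001] hi [0.394 0.487 0.07 ]
top glue_stick 0.89 [233. 276.] 417 med [0.435 0.465 0.093] lo [ 0.424  0.456 -0.001] hi [0.449 0.482 0.097]
0.85
```

Run:
```python
import cv2,numpy as np
for c,(a,b,e,f) in {"top":(140,340,210,470),"side":(150,310,220,420)}.items():
    im=cv2.imread(f"pics/{c}0.png")[a:b,e:f]; cv2.imwrite(f"pics/{c}0c.png",cv2.resize(im,None,fx=3,fy=3,interpolation=cv2.INTER_CUBIC))
```

```text
(no output)
```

View pics/top0c.png

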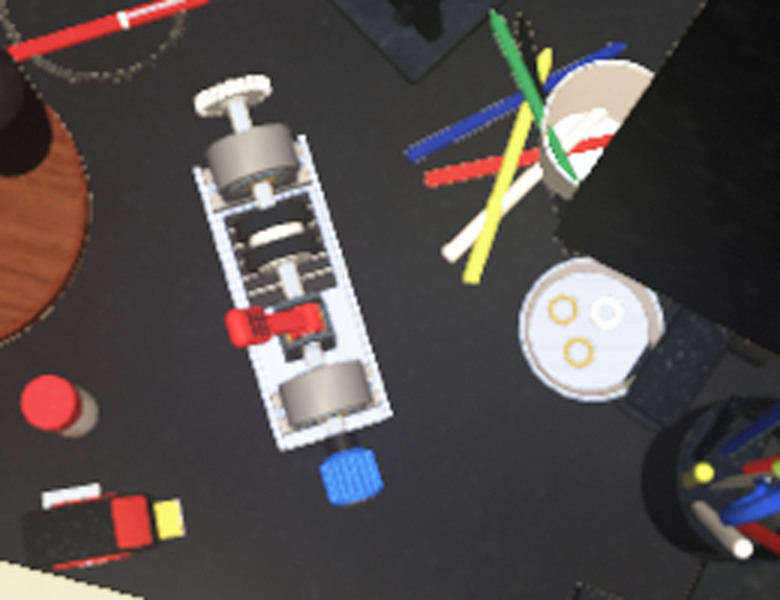

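View pics/side0c.png

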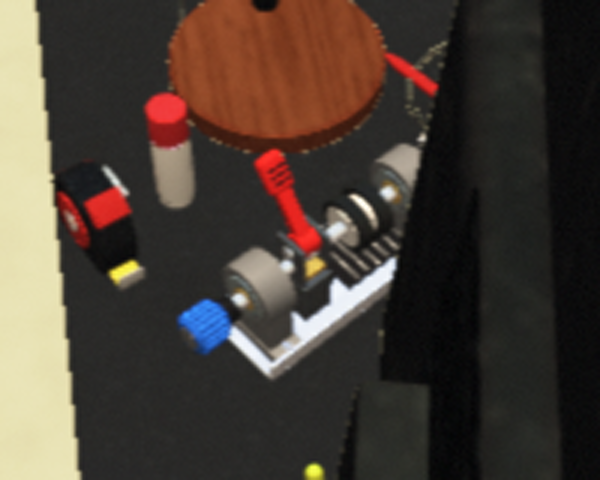

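View pics/wrist0.png

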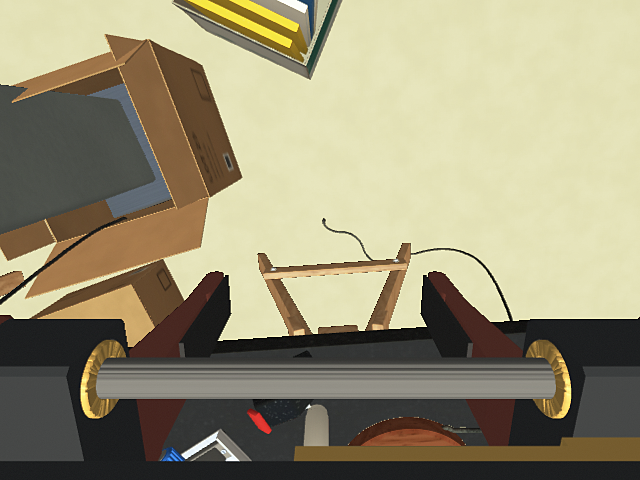

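The top view shows the knob at about (327,298), the near bearing at (320,271), the far bearing at (294,195), and the red lever pad at (291,248) pointing left. I'll refine the shaft axis next.

Run:
```python
import cv2,numpy as np
for c in ["top","side"]:
    d=np.load(f"{c}0.npz"); im=d["image"]; z=d["range_z"]
    vv,uu=np.mgrid[:480,:640]
    P=np.linalg.inv(d["intrinsics"])@np.vstack([uu.ravel(),vv.ravel(),np.ones(uu.size)])*z.ravel()
    W=(d["R"].T@(P-d["t"].reshape(3,1))).T.reshape(480,640,3)
    print(c,"cam pos",(-d["R"].T@d["t"]).round(3),"f",d["intrinsics"][0,0].round(1))
    h=cv2.cvtColor(im,cv2.COLOR_BGR2HSV).astype(int)
    near=(abs(W[...,0]-.47)<.2)&(abs(W[...,1]-.34)<.09)&(z>0)
    blue=near&(h[...,0]>95)&(h[...,0]<125)&(h[...,1]>120)&(W[...,0]<.44)
    B=W[blue]; print("blue",len(B),np.median(B,0).round(4),B.min(0).round(4),B.max(0).round(4))
    # bearings: grey pixels w/ z>0.07, low sat
    g=near&(h[...,1]<80)&(W[...,2]>.0805)&(W[...,2]<.09)
    G=W[g]; print(len(G))
    a=G[G[:,0]<.5]; b=G[G[:,0]>.52]
    for q in (a,b): print(len(q),q.mean(0).round(4),q.min(0).round(3),q.max(0).round(3))
    A,Bf=a.mean(0),b.mean(0); e=(Bf-A)[:2]; print("dist",np.linalg.norm(e),"ang",np.degrees(np.arctan2(e[1],e[0])))
    for th in (np.arctan2(e[1],e[0]),):
        ex=np.array([np.cos(th),np.sin(th)]); ey=np.array([-ex[1],ex[0]])
        for n,Q in (("knob",B),("near",a),("far",b),("red",W[near&((h[...,0]<8)|(h[...,0]>172))&(h[...,1]>150)&(W[...,2]>.06)])):
            r=np.c_[(Q[:,:2]-A[:2])@ex,(Q[:,:2]-A[:2])@ey,Q[:,2]]
            print(n,np.percentile(r,[2,50,98],axis=0).round(4).tolist())
```

```text
top cam pos [0.376 0.332 0.925] f 553.1
blue 314 [0.399  0.319  0.0712] [ 0.3845  0.2998 -0.0036] [0.413  0.3346 0.0788]
613
308 [0.4516 0.333  0.0828] [0.428 0.314 0.081] [0.494 0.355 0.087]
284 [0.5725 0.3579 0.0827] [0.52  0.266 0.081] [0.669 0.388 0.09 ]
dist 0.12345734695502861 ang 11.641031132224672
knob [[-0.067, -0.018, -0.0009], [-0.0547, -0.0035, 0.0712], [-0.0418, 0.0099, 0.0761]]
near [[-0.0211, -0.0135, 0.0806], [-0.0058, 0.0001, 0.0827], [0.0398, 0.0129, 0.0858]]
far [[0.08, -0.0986, 0.0806], [0.1196, 0.0089, 0.0824], [0.1969, 0.0225, 0.0876]]
red [[-0.0648, -0.0044, 0.0606], [0.0242, 0.0259, 0.1003], [0.0343, 0.1105, 0.132]]
side cam pos [ 0.253 -0.142  0.785] f 462.3
blue 224 [0.3979 0.3136 0.0713] [ 0.3834  0.3024 -0.0004] [0.4252 0.3796 0.0767]
337
189 [0.4488 0.3324 0.0832] [0.427 0.315 0.081] [0.492 0.357 0.087]
126 [0.5557 0.3659 0.0831] [0.52  0.346 0.081] [0.577 0.383 0.086]
dist 0.11210624396956521 ang 17.413079546203626
knob [[-0.0654, -0.0121, 0.0004], [-0.0537, -0.0027, 0.0713], [-0.0209, 0.0546, 0.0764]]
near [[-0.0194, -0.0126, 0.0806], [-0.0056, -0.0007, 0.0833], [0.0417, 0.0134, 0.0862]]
far [[0.0744, -0.0121, 0.0806], [0.1157, 0.0001, 0.083], [0.1326, 0.0117, 0.0863]]
red [[-0.0514, -0.0075, 0.0613], [0.0275, 0.0204, 0.103], [0.0376, 0.1155, 0.1324]]
```

Run:
```python
import cv2,numpy as np
for c in ["top","side"]:
    d=np.load(f"{c}0.npz"); im=d["image"]; z=d["range_z"]
    vv,uu=np.mgrid[:480,:640]
    P=np.linalg.inv(d["intrinsics"])@np.vstack([uu.ravel(),vv.ravel(),np.ones(uu.size)])*z.ravel()
    W=(d["R"].T@(P-d["t"].reshape(3,1))).T.reshape(480,640,3)
    h=cv2.cvtColor(im,cv2.COLOR_BGR2HSV).astype(int)
    X,Y,Z=W[...,0],W[...,1],W[...,2]
    g=(z>0)&(h[...,1]<80)&(Z>.0795)&(Z<.088)
    a=W[g&(X<.463)&(X>.42)&(abs(Y-.33)<.04)]; b=W[g&(X>.53)&(X<.59)&(Y>.33)&(Y<.41)]
    mid=lambda Q,e:(np.percentile(Q[:,:2]@e,3)+np.percentile(Q[:,:2]@e,97))/2
    th=.28
    for _ in range(20):
        ex=np.array([np.cos(th),np.sin(th)]); ey=np.array([-ex[1],ex[0]])
        A=ex*mid(a,ex)+ey*mid(a,ey); B=ex*mid(b,ex)+ey*mid(b,ey); e=B-A; th=np.arctan2(e[1],e[0])
    k=W[(z>0)&(h[...,0]>95)&(h[...,0]<125)&(h[...,1]>120)&(X<.43)&(X>.36)&(abs(Y-.318)<.03)&(Z>.055)]
    K=ex*mid(k,ex)+ey*mid(k,ey)
    print(c,"A",A.round(4),"B",B.round(4),"dist",np.linalg.norm(e).round(4),"th",np.degrees(th).round(2),"K",K.round(4),"K rel A",((K-A)@ex).round(4),((K-A)@ey).round(4),"kz",np.percentile(k[:,2],[50,97]).round(4))
    print(" near ext",np.ptp(np.percentile(a[:,:2]@ex,[3,97])).round(4)," knob ext",np.ptp(np.percentile(k[:,:2]@ex,[3,97])).round(4),np.ptp(np.percentile(k[:,:2]@ey,[3,97])).round(4))
    r=W[(z>0)&((h[...,0]<8)|(h[...,0]>172))&(h[...,1]>150)&(Z>.06)&(X>.45)&(X<.52)&(Y>.3)&(Y<.4)]
    q=np.c_[(r[:,:2]-A)@ex,(r[:,:2]-A)@ey,r[:,2]]; print(" red",np.percentile(q,[2,50,98],axis=0).round(4).tolist())
```

```text
top A [0.4423 0.3303] B [0.5539 0.3638] dist 0.1165 th 16.72 K [0.3992 0.3178] K rel A -0.0449 0.0004 kz [0.0714 0.076 ]
 near ext 0.0226  knob ext 0.0242 0.026
 red [[0.0292, -0.0073, 0.0789], [0.0371, 0.0178, 0.1128], [0.0457, 0.0366, 0.1322]]
side A [0.4405 0.3306] B [0.5531 0.3658] dist 0.1179 th 17.39 K [0.3987 0.3164] K rel A -0.0442 -0.001 kz [0.0717 0.0764]
 near ext 0.0221  knob ext 0.0252 0.0236
 red [[0.0298, -0.0083, 0.0776], [0.0371, 0.0165, 0.1092], [0.0462, 0.0356, 0.1325]]
```

```bash
cat > h.py <<'E'
from bench import *
import numpy as np, cv2
th=np.radians(17.0); ex=np.array([np.cos(th),np.sin(th),0]); ey=np.array([-np.sin(th),np.cos(th),0])
A=np.array([.4414,.3304,0]); K=np.array([.399,.3175,0])
def quat(ang): return [np.cos(ang/2),np.sin(ang/2),0,0]
QG=quat(th+np.pi/2)   # jaws across shaft
def wpts(d):
    z=d["range_z"]; vv,uu=np.mgrid[:480,:640]
    P=np.linalg.inv(d["intrinsics"])@np.vstack([uu.ravel(),vv.ravel(),np.ones(uu.size)])*z.ravel()
    return (np.array(d["R"]).T@(P-np.array(d["t"]).reshape(3,1))).T.reshape(480,640,3)
def sh(p): p=np.asarray(p)-A; return np.round([p@ex*1000,p@ey*1000,p[2]*1000],2)
E
python3 - <<'E'
from h import *
d=np.load("top0.npz"); W=wpts(d); z=d["range_z"]
m=(z>0)&(W[...,2]>.11)&(W[...,1]>.25)&(W[...,0]<.8); 
n,l,s,c=cv2.connectedComponentsWithStats(m.astype(np.uint8))
for i in range(1,n):
    if s[i,4]>15:
        q=W[l==i]; print(s[i],q.min(0).round(3),q.max(0).round(3))
for p,q in [((K+[0,0,.15]),QG),((K+[0,0,.043]),QG)]: print(inverse_kinematics(p,q))
move_gripper(.06)
move_ptp(K+[0,0,.15],QG); print(current_clock(),sh(current_position()))
d=capture("wrist"); cv2.imwrite("pics/wrist1.png",d["image"]); np.savez("wrist1.npz",**d)
W=wpts(d);h=cv2.cvtColor(d["image"],cv2.COLOR_BGR2HSV).astype(int)
k=W[(d["range_z"]>0)&(h[...,0]>95)&(h[...,0]<125)&(h[...,1]>120)&(W[...,2]>.05)&(np.linalg.norm(W[...,:2]-K[:2],axis=-1)<.04)]
r=(k-A)@np.c_[ex,ey]; print(len(k),np.percentile(r,[2,50,98],axis=0).round(4),np.percentile(k[:,2],[2,98]))
d=capture("top"); cv2.imwrite("pics/top1.png",d["image"]); np.savez("top1.npz",**d)
E
```

```text
[ 262   23  114  117 5429] [0.617 0.25  0.11 ] [0.8   0.409 0.197]
[ 275   57   81   84 1070] [0.634 0.274 0.11 ] [0.76  0.394 0.137]
[  46  116  183   89 3973] [0.508 0.434 0.11 ] [0.57  0.602 0.428]
[285 242  17  14 170] [0.46  0.356 0.11 ] [0.48  0.379 0.134]
[   0  426  183   54 5086] [0.189 0.478 0.222] [0.259 0.652 0.442]
[ 5.36600854e-01  3.13300794e-01  1.78907945e+00 -4.44089210e-16
  1.03921241e+00 -1.33090145e+00]
[ 5.36600854e-01  4.72954316e-01  1.88427288e+00 -4.44089210e-16
  7.84365461e-01 -1.33090145e+00]
2.7167 [-44.02   0.63 150.28]
1599 [[-0.0621 -0.013 ]
 [-0.047   0.0012]
 [-0.0331  0.0155]] [0.06093386 0.24779206]
```

View pics/wrist1.png

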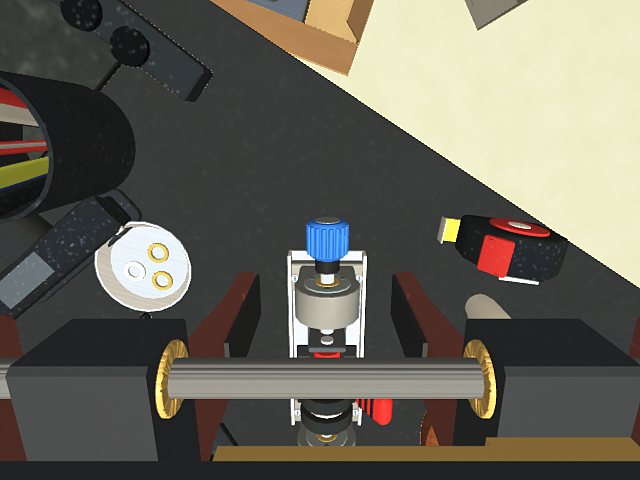

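Run:
```python
from h import *
for n in("top0","top1"):
    d=np.load(n+".npz"); W=wpts(d); z=d["range_z"]
    for lo,hi in((.1,.16),(.16,.22),(.22,.3),(.3,.5)):
        m=(z>0)&(W[...,2]>lo)&(W[...,2]<hi)&(W[...,1]>.39)&(W[...,0]>.4)&(W[...,0]<.75)
        q=W[m]
        if len(q): r=(q-A)@np.c_[ex,ey]; print(n,lo,len(q),"x/y",np.percentile(q,[0.5,99.5],axis=0).round(3).tolist(),"shaft",np.percentile(r,[.5,99.5],axis=0).round(3).tolist())
```

```text
top0 0.1 115 x/y [[0.56, 0.505, 0.101], [0.647, 0.601, 0.159]] shaft [[0.19, 0.108], [0.248, 0.223]]
top0 0.16 146 x/y [[0.515, 0.442, 0.161], [0.569, 0.601, 0.219]] shaft [[0.107, 0.082], [0.2, 0.223]]
top0 0.22 326 x/y [[0.51, 0.437, 0.221], [0.569, 0.601, 0.3]] shaft [[0.101, 0.076], [0.199, 0.224]]
top0 0.3 3415 x/y [[0.508, 0.435, 0.302], [0.568, 0.599, 0.427]] shaft [[0.099, 0.074], [0.198, 0.222]]
top1 0.1 114 x/y [[0.56, 0.592, 0.101], [0.569, 0.601, 0.16]] shaft [[0.191, 0.214], [0.199, 0.224]]
top1 0.16 147 x/y [[0.515, 0.445, 0.16], [0.569, 0.6, 0.219]] shaft [[0.107, 0.087], [0.199, 0.223]]
top1 0.22 323 x/y [[0.51, 0.437, 0.22], [0.568, 0.601, 0.3]] shaft [[0.101, 0.076], [0.199, 0.224]]
top1 0.3 3412 x/y [[0.508, 0.435, 0.301], [0.568, 0.599, 0.427]] shaft [[0.099, 0.074], [0.198, 0.222]]
```

View pics/top1.png

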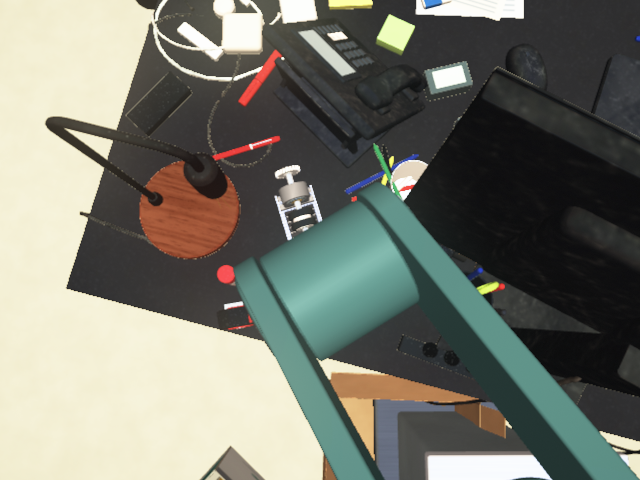

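Wrist view: the unit is straight up the image with the knob at (328,240) between the fingers, so the yaw is right. The lamp head at the far left limits room for the lever press later. Next I grasp the knob.

Run:
```python
from h import *
P=A-.0455*ex+.0006*ey
f0=current_force()
print(servo_line(P+[0,0,.043],QG,rate=.08,contact_N=6), current_clock(), sh(current_position()))
f1=current_force()
move_gripper(0.0)
print(current_clock(), current_finger_gap(), sh(current_position()))
f2=current_force(); 
for f in(f0,f1,f2): print(np.round([f@ex,f@ey,f[2]],2))
d=capture("side"); cv2.imwrite("pics/side2.png",cv2.resize(d["image"][150:330,180:420],None,fx=3,fy=3))
```

```text
False 4.3083 [-45.12   0.7   43.42]
4.9417 0.0254926267772144 [-45.28   1.81  43.1 ]
[ 0.23 -0.13  0.83]
[ 0.04  0.29 -0.3 ]
[-0.04  6.22 -0.77]
```

View pics/side2.png

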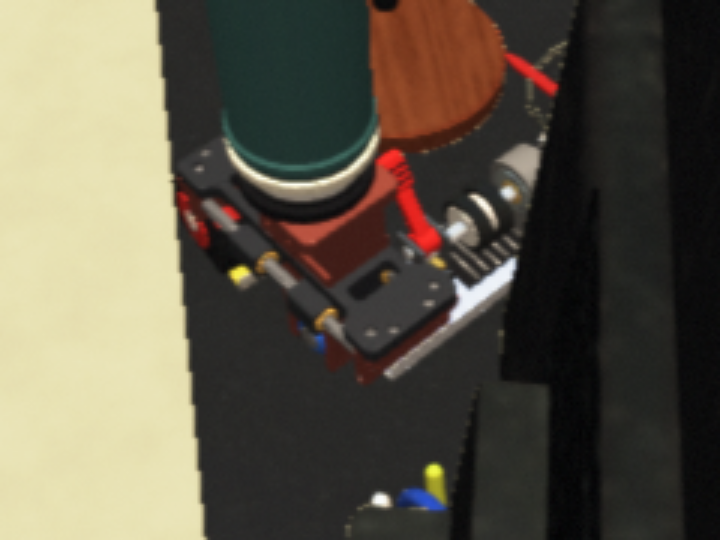

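Run:
```python
from h import *
def st(s=""):
    f=current_force(); p=current_position(); print(s,round(current_clock(),2),sh(p),"F",np.round([f@ex,f@ey,f[2]],2),"gap",round(current_finger_gap()*1000,2)); return p,f
p,f=st("start")
servo_line(A-.0455*ex+.0019*ey+[0,0,.043],QG,rate=.01); p,f=st("centred")
hit=servo_line(A+(-.0455+.024)*ex+.0019*ey+[0,0,.043],QG,rate=.006,contact_N=5.5); print(hit); st("in")
sleep(.2); st("in settled")
```

```text
start 4.99 [-45.31   1.8   43.07] F [-1.26  5.6  -0.94] gap 25.7
centred 5.28 [-45.31   1.86  43.08] F [-0.2  -0.5   1.82] gap 25.52
True
in 6.72 [-40.59   1.82  43.03] F [ 0.53 -1.69  4.  ] gap 25.72
in settled 6.92 [-40.73   1.82  43.04] F [0.76 0.09 4.23] gap 25.71
```

```bash
cat >> h.py <<'E'
def rd(n=4):
    F=[];X=[]
    for _ in range(n):
        F.append(current_force()); X.append(current_position())
    f=np.mean(F,0); return sh(np.mean(X,0)), np.round([f@ex,f@ey,f[2]],2)
def tgt(x,y=.0019,z=.0434): return A+x*ex+y*ey+np.array([0,0,z])
E
python3 - <<'E'
from h import *
c=-.0405
for i in range(24):
    c+=.001
    hit=servo_line(tgt(c),QG,rate=.008,contact_N=9); t=current_clock()
    x,f=rd(3); print(round(t,2),round(c*1000,1),x,f,hit)
    if f[0]<-5 or hit: break
print(current_clock())
E
```

```text
7.33 -39.5 [-40.4    1.81  43.06] [-1.61  0.9   0.53] False
7.61 -38.5 [-38.92   1.82  43.09] [-1.49  1.25 -1.22] False
7.88 -37.5 [-37.72   1.82  43.13] [-1.51  1.67 -2.72] False
8.16 -36.5 [-36.69   1.8   43.16] [-1.24  0.15 -5.76] False
8.43 -35.5 [-35.73   1.79  43.15] [-1.61  1.35 -7.54] False
8.71 -34.5 [-34.99   1.8   43.19] [-1.89  1.09 -7.69] False
8.98 -33.5 [-34.43   1.77  43.14] [-4.96  0.91 -7.63] False
9.26 -32.5 [-33.86   1.8   43.17] [-5.42  1.29 -6.71] False
9.2583
```

Run:
```python
from h import *
for i in range(5):
    sleep(.05); print(rd(1), round(current_finger_gap()*1000,2))
c=-.0320; print(servo_line(tgt(c,z=.0432),QG,rate=.008,contact_N=9))
for i in range(5):
    sleep(.05); print(rd(1))
print(current_clock())
```

```text
(array([-33.87,   1.79,  43.15]), array([-5.03,  1.67, -6.98])) 25.69
(array([-33.88,   1.77,  43.16]), array([-5.84,  2.09, -6.15])) 25.49
(array([-33.86,   1.77,  43.15]), array([-5.53,  1.59, -6.49])) 25.58
(array([-33.87,   1.77,  43.15]), array([-5.12,  1.07, -6.23])) 25.59
(array([-33.87,   1.77,  43.16]), array([-5.63,  1.19, -6.06])) 25.68
False
(array([-33.57,   1.78,  43.14]), array([-6.77,  1.71, -2.41]))
(array([-33.59,   1.77,  43.14]), array([-6.53,  0.6 , -2.37]))
(array([-33.6 ,   1.77,  43.14]), array([-7.25,  0.84, -3.35]))
(array([-33.6 ,   1.76,  43.11]), array([-7.63,  0.87, -3.53]))
(array([-33.59,   1.78,  43.12]), array([-5.73,  0.52, -3.53]))
10.0083
```

Run:
```python
from h import *
servo_line(tgt(-.036,z=.0432),QG,rate=.008,contact_N=11); print(rd(3))
hit=servo_line(tgt(-.0475,z=.0432),QG,rate=.009,contact_N=8); print(hit,current_clock(),rd(3))
c=-.0475
for i in range(14):
    c-=.001
    hit=servo_line(tgt(c,z=.0432),QG,rate=.008,contact_N=8); x,f=rd(3); print(round(current_clock(),2),round(c*1000,1),x,f,hit)
    if f[0]>5 or hit: break
for i in range(6):
    sleep(.05); print(rd(1))
```

```text
(array([-35.3 ,   1.82,  43.2 ]), array([-1.000e-02, -1.360e+00, -1.108e+01]))
False 12.0833 (array([-47.7 ,   1.91,  43.19]), array([ -0.19,  -1.46, -11.94]))
12.36 -48.5 [-48.5    1.9   43.22] [  2.64  -1.88 -11.71] False
12.63 -49.5 [-49.6    1.9   43.19] [  1.66  -1.56 -12.23] False
12.91 -50.5 [-50.63   1.9   43.2 ] [  1.88  -2.36 -11.73] False
13.18 -51.5 [-51.61   1.89  43.22] [  1.98  -2.99 -11.23] False
13.46 -52.5 [-52.61   1.9   43.21] [  1.34  -2.84 -12.25] False
13.73 -53.5 [-53.64   1.92  43.21] [  0.61  -1.8  -12.38] False
14.01 -54.5 [-54.59   1.92  43.22] [  1.81  -2.39 -12.35] False
14.28 -55.5 [-55.23   1.93  43.22] [  2.8   -2.37 -13.46] False
14.56 -56.5 [-55.79   1.93  43.22] [  5.33  -2.06 -15.33] False
(array([-55.76,   1.94,  43.25]), array([  4.61,  -2.59, -14.54]))
(array([-55.76,   1.94,  43.24]), array([  5.99,  -3.07, -14.79]))
(array([-55.78,   1.95,  43.24]), array([  4.04,  -3.01, -15.09]))
(array([-55.73,   1.94,  43.26]), array([  4.8 ,  -2.64, -15.12]))
(array([-55.72,   1.94,  43.25]), array([  4.33,  -3.04, -15.66]))
(array([-55.76,   1.96,  43.25]), array([  4.07,  -1.88, -14.71]))
```

Run:
```python
from h import *
for c in (-.0572,-.0577):
    print(servo_line(tgt(c,z=.0426),QG,rate=.008,contact_N=10))
    for i in range(5):
        sleep(.05); print(rd(1))
    if rd(3)[1][0]>6.3: break
print(current_clock())
```

```text
True
(array([-55.1 ,   1.87,  43.  ]), array([1.62, 0.64, 7.21]))
(array([-55.04,   1.92,  43.02]), array([1.5 , 0.42, 7.94]))
(array([-55.03,   1.89,  43.01]), array([ 1.66, -0.49,  8.2 ]))
(array([-54.99,   1.91,  43.02]), array([ 0.31, -0.08,  8.84]))
(array([-55.03,   1.87,  42.97]), array([0.44, 0.19, 9.03]))
True
(array([-54.89,   1.9 ,  43.05]), array([0.34, 0.21, 4.43]))
(array([-54.87,   1.88,  43.01]), array([1.19, 0.23, 5.31]))
(array([-54.81,   1.9 ,  43.04]), array([0.86, 0.22, 6.54]))
(array([-54.81,   1.89,  43.03]), array([ 0.28, -0.14,  4.93]))
(array([-54.79,   1.89,  43.01]), array([ 0.98, -0.91,  6.45]))
15.775
```

Run:
```python
from h import *
for c in (-.0555,-.0565,-.0570,-.0575,-.058):
    print(c,servo_line(tgt(c,z=.0429),QG,rate=.008,contact_N=9))
    L=[]
    for i in range(4):
        sleep(.03); a,b=rd(1); L.append(np.r_[a,b])
    m=np.mean(L,0).round(2); print(m)
    if m[3]>6: break
print(current_clock(),current_finger_gap())
```

```text
-0.0555 False
[-54.97   1.9   43.06   2.48  -0.8    2.62]
-0.0565 False
[-55.56   1.93  43.07   4.84  -2.06   1.62]
-0.057 False
[-55.84   1.94  43.06   5.23  -2.03   0.84]
-0.0575 False
[-56.04   1.94  43.07   5.74  -2.71   0.5 ]
-0.058 False
[-56.27   1.95  43.08   6.17  -3.06  -0.34]
17.7167 0.02550895988707877
```

Run:
```python
from h import *
servo_line(tgt(-.0500,z=.0429),QG,rate=.01,contact_N=14); print(rd(3))
servo_line(tgt(-.0448,z=.0429),QG,rate=.008,contact_N=9); sleep(.1); print(rd(4))
x=rd(4)[0][0]
servo_line(tgt(-.0448-(x+44.95)/1000,z=.0429),QG,rate=.008); sleep(.2); print(rd(4),current_clock())
```

```text
(array([-51.53,   1.89,  42.99]), array([ 0.06, -0.58,  8.  ]))
(array([-46.49,   1.87,  43.01]), array([-1.7 , -1.12,  8.27]))
(array([-45.07,   1.87,  42.99]), array([-1.4 , -1.4 ,  8.45])) 20.1083
```

Run:
```python
from h import *
move_gripper(.05); print(rd(4),current_clock())
p=current_position(); servo_line(p+np.array([0,0,.107]),QG,rate=.12); print(current_clock(),sh(current_position()))
d=capture("wrist"); cv2.imwrite("pics/wrist3.png",d["image"]); np.savez("wrist3.npz",**d)
for n in("wrist1","wrist3"):
    d=np.load(n+".npz"); W=wpts(d);h=cv2.cvtColor(d["image"],cv2.COLOR_BGR2HSV).astype(int)
    k=W[(d["range_z"]>0)&(h[...,0]>95)&(h[...,0]<125)&(h[...,1]>120)&(W[...,2]>.05)&(W[...,2]<.08)&(np.linalg.norm(W[...,:2]-K[:2],axis=-1)<.04)]
    r=(k-A)@np.c_[ex,ey]; print(len(k),(np.percentile(r,[2,50,98],axis=0)*1000).round(2).tolist())
# tilt option IK for press
from scipy.spatial.transform import Rotation as R
for tilt in (0,8,12):
    q=(R.from_rotvec(-np.radians(tilt)*ey)*R.from_quat(QG)).as_quat()
    zt=R.from_quat(q).apply([0,0,1]); print(tilt,(zt@ex).round(3),[inverse_kinematics(A+.036*ex+y*ey+np.array([0,0,z]),q) for y,z in((.01,.15),(.045,.083))])
```

```text
(array([-43.44,   1.9 ,  42.78]), array([-0.54, -0.51,  0.08])) 20.6917
21.7333 [-44.01   1.73 149.17]
1556 [[-57.35, -12.18], [-46.55, 1.25], [-33.09, 14.79]]
1557 [[-57.0, -11.88], [-46.3, 1.61], [-32.65, 14.89]]
0 0.0 [array([ 5.20486427e-01,  4.15833560e-01,  1.61834819e+00, -4.44089210e-16,
        1.10741091e+00, -1.34701587e+00]), array([ 5.77845614e-01,  5.12563525e-01,  1.64908582e+00, -4.44089210e-16,
        9.79943306e-01, -1.28965669e+00])]
8 0.139 [array([ 0.54255558,  0.35577424,  1.73153951, -0.04261175,  0.919237  ,
       -1.30139458]), array([ 0.60474824,  0.46218121,  1.76267351, -0.05976407,  0.78449816,
       -1.2232456 ])]
12 0.208 [array([ 0.55507683,  0.33029179,  1.78815222, -0.0725998 ,  0.8217845 ,
       -1.26835028]), array([ 0.61991766,  0.4425757 ,  1.81888418, -0.10470306,  0.68393472,
       -1.1729073 ])]
```

View pics/wrist3.png

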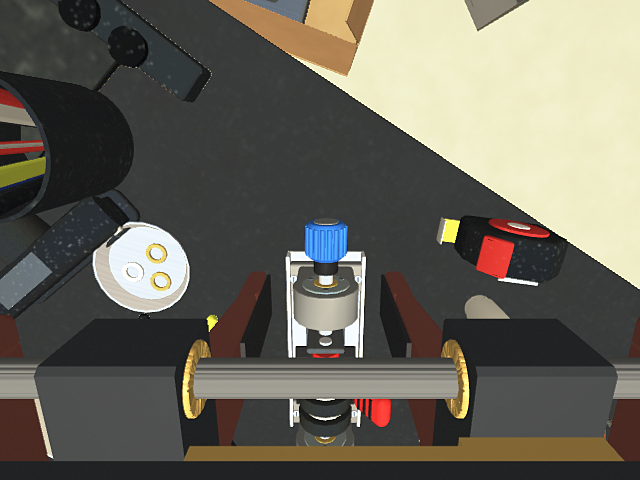

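Run:
```python
from h import *
for n in("wrist1","wrist3"):
    d=np.load(n+".npz"); W=wpts(d);h=cv2.cvtColor(d["image"],cv2.COLOR_BGR2HSV).astype(int)
    S=((W-A)@np.c_[ex,ey])*1000
    z=W[...,2]; ok=(d["range_z"]>0)
    b=S[ok&(h[...,1]<90)&(z>.055)&(z<.09)&(S[...,0]>-25)&(S[...,0]<14)&(abs(S[...,1])<35)]
    k=S[ok&(h[...,0]>95)&(h[...,0]<125)&(h[...,1]>120)&(z>.05)&(z<.08)&(abs(S[...,0]+45)<20)&(abs(S[...,1])<20)]
    print(n,len(b),np.percentile(b,[2,50,98],axis=0).round(2).tolist(),"knob",k.mean(0).round(2),"brg",b.mean(0).round(2),"diff",(k.mean(0)-b.mean(0)).round(2))
a,b=[cv2.imread(f"pics/wrist{i}.png",0).astype(np.float32) for i in(1,3)]
print("knob",cv2.phaseCorrelate(a[210:272,300:356].copy(),b[210:272,300:356].copy(),cv2.createHanningWindow((56,62),cv2.CV_32F)))
print("brg",cv2.phaseCorrelate(a[262:335,285:370].copy(),b[262:335,285:370].copy(),cv2.createHanningWindow((85,73),cv2.CV_32F)))
```

```text
wrist1 3113 [[-23.25, -20.11], [-6.48, 1.25], [10.9, 22.54]] knob [-46.34   1.3 ] brg [-4.97  1.16] diff [-41.37   0.13]
wrist3 3128 [[-23.0, -20.0], [-6.4, 0.99], [10.8, 22.43]] knob [-45.98   1.35] brg [-5.    1.22] diff [-40.98   0.13]
knob ((-1.5047716665649666, 0.8852658318389501), 0.8842290947834651)
brg ((-1.4309955708207696, 1.4914757351871728), 0.9651007574575918)
```

```bash
cat >> h.py <<'E'
from scipy.spatial.transform import Rotation as R
QT=(R.from_rotvec(-np.radians(8)*ey)*R.from_quat(QG)).as_quat()
LX=.042; LY=.0015
def lp(phi,h=.010):
    s=.052+.004*(1-phi/.96)
    yc=s*np.cos(phi)-.009*np.sin(phi); zc=.075+s*np.sin(phi)+.009*np.cos(phi)
    return A+LX*ex+(yc-h+LY)*ey+np.array([0,0,zc+.001])
E
python3 - <<'E'
from h import *
move_gripper(0.0)
p=lp(.96); print(sh(p))
move_ptp(p+[0,0,.035],QT); print(current_clock(),rd(3))
d=capture("wrist"); cv2.imwrite("pics/wrist4.png",d["image"])
d=capture("side"); cv2.imwrite("pics/side4.png",cv2.resize(d["image"][90:310,180:420],None,fx=2.7,fy=2.7))
E
```

```text
[ 42.    13.95 123.76]
23.0833 (array([ 42.1 ,  14.02, 158.67]), array([-0.57, -0.4 ,  0.07]))
```

View pics/wrist4.png

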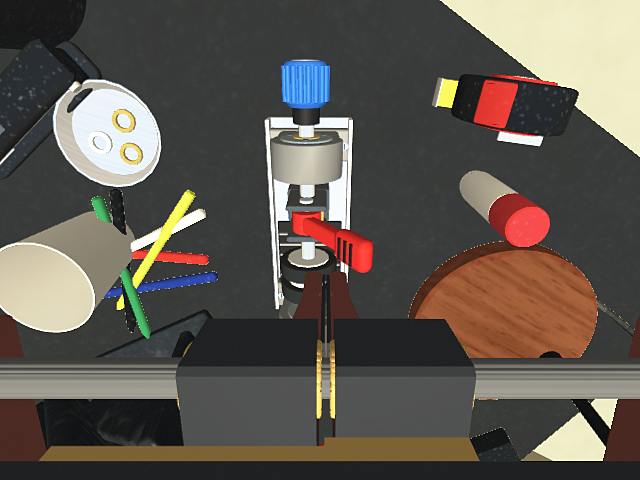

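View pics/side4.png

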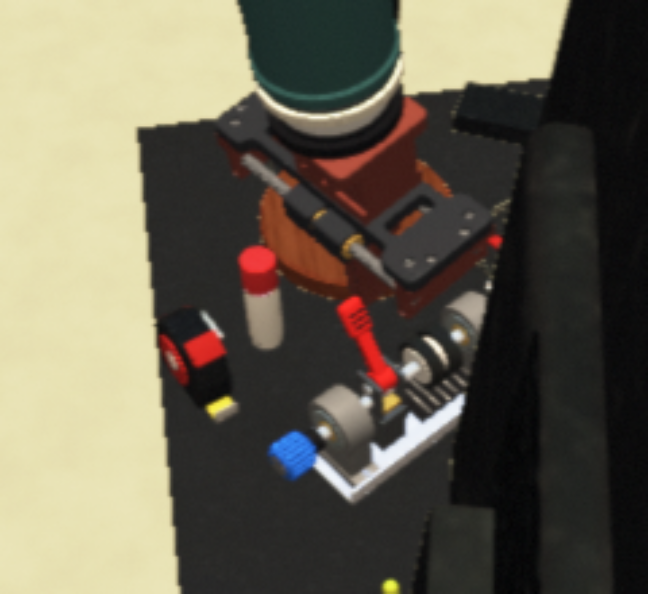

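Run:
```python
from h import *
hit=servo_line(lp(.96)+[0,0,.004],QT,rate=.06,contact_N=6); print(hit,current_clock(),rd(3))
for phi in (.92,.8,.65,.5):
    hit=servo_line(lp(phi),QT,rate=.025,contact_N=20); print(phi,hit,round(current_clock(),2),sh(lp(phi)),rd(3))
    if hit: break
d=capture("wrist"); cv2.imwrite("pics/wrist5.png",d["image"])
d=capture("top"); cv2.imwrite("pics/top5.png",d["image"])
```

```text
False 23.85 (array([ 41.96,  13.91, 127.53]), array([-0.07, -0.79, -0.45]))
0.92 False 24.21 [ 42.    15.94 122.96] (array([ 41.94,  16.04, 122.92]), array([ 0.32,  0.41, -0.18]))
0.8 False 24.62 [ 42.    21.74 120.05] (array([ 42.01,  21.94, 119.97]), array([-0.21,  0.1 , -0.18]))
0.65 False 25.09 [ 42.    28.48 115.42] (array([ 41.93,  28.74, 115.28]), array([0.14, 0.8 , 0.5 ]))
0.5 False 25.57 [ 42.    34.5  109.75] (array([ 41.94,  34.71, 109.59]), array([ 0.61,  0.39, -0.12]))
```

View pics/wrist5.png

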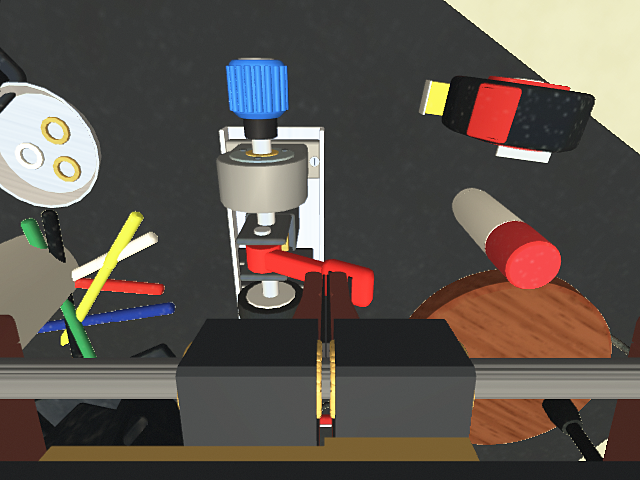

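Run:
```python
from h import *
d=capture("side"); cv2.imwrite("pics/side5.png",cv2.resize(d["image"][150:300,220:400],None,fx=4,fy=4,interpolation=cv2.INTER_CUBIC))
W=wpts(d);h=cv2.cvtColor(d["image"],cv2.COLOR_BGR2HSV).astype(int);X,Y,Z=W[...,0],W[...,1],W[...,2]
r=W[(d["range_z"]>0)&((h[...,0]<8)|(h[...,0]>172))&(h[...,1]>190)&(Z>.06)&(Z<.15)&(X>.45)&(X<.52)&(Y>.3)&(Y<.4)]
q=np.c_[(r-A)@ex,(r-A)@ey,r[:,2]]*1000; print(len(q),np.percentile(q,[2,50,98],axis=0).round(1).tolist())
print(current_clock())
```

```text
202 [[28.6, -7.7, 78.7], [34.8, 17.0, 92.2], [43.6, 51.0, 114.4]]
25.725
```

View pics/side5.png

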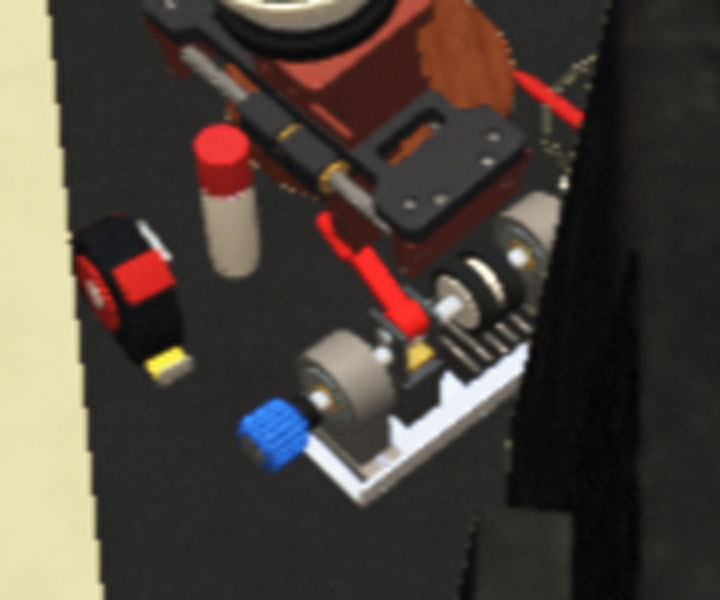

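View pics/top5.png

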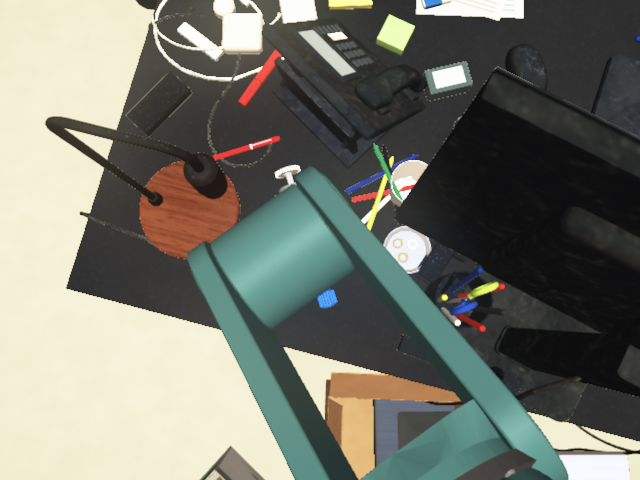

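The lever has turned down to about 30° under the fingers and the knob hasn't moved, so I carry on pressing.

Run:
```python
from h import *
for phi in (.38,.26,.14,.05,0):
    hit=servo_line(lp(phi),QT,rate=.015,contact_N=25); print(phi,hit,round(current_clock(),2),sh(lp(phi)),rd(3))
    if hit: break
p=lp(0); 
if not hit:
  for i in range(10):
    p=p-[0,0,.0006]; hit=servo_line(p,QT,rate=.01,contact_N=25); x,f=rd(3); print(round(current_clock(),2),sh(p)[2],x,f,hit)
    if f[2]>18 or hit: break
```

```text
0.38 False 26.32 [ 42.    38.7  104.54] (array([ 41.98,  38.84, 104.46]), array([-0.11,  0.52,  0.  ]))
0.26 False 26.92 [42.   42.26 98.82] (array([41.95, 42.38, 98.69]), array([ 0.22, -0.49, -0.96]))
0.14 False 27.52 [42.   45.12 92.64] (array([41.95, 45.26, 92.54]), array([-0.35,  0.24, -0.86]))
0.05 False 28.01 [42.   46.77 87.78] (array([41.97, 46.85, 87.62]), array([-0.57,  0.14, -0.13]))
0 False 28.35 [42.  47.5 85. ] (array([42.11, 47.51, 85.1 ]), array([-1.38, -1.62,  1.78]))
28.6 84.4 [42.2  47.53 84.81] [-1.59 -0.99  5.86] False
28.85 83.8 [42.26 47.56 84.6 ] [-1.47 -1.56  8.02] False
29.1 83.2 [42.32 47.56 84.4 ] [-2.4  -1.9  11.25] False
29.35 82.6 [42.37 47.64 84.22] [-4.62 -1.89 15.62] False
29.6 82.0 [42.4  47.65 84.02] [-4.85 -2.43 19.13] False
```

```bash
cat >> h.py <<'E'
def red(cam,name=None,crop=None):
    d=capture(cam); W=wpts(d);h=cv2.cvtColor(d["image"],cv2.COLOR_BGR2HSV).astype(int);X,Y,Z=W[...,0],W[...,1],W[...,2]
    if name: cv2.imwrite(name,cv2.resize(d["image"][150:300,220:400],None,fx=4,fy=4,interpolation=cv2.INTER_CUBIC) if crop else d["image"])
    r=W[(d["range_z"]>0)&((h[...,0]<8)|(h[...,0]>172))&(h[...,1]>190)&(Z>.06)&(Z<.15)&(X>.44)&(X<.52)&(Y>.3)&(Y<.42)]
    q=np.c_[(r-A)@ex,(r-A)@ey,r[:,2]]*1000
    o=q[q[:,1]>35]; print(cam,len(q),np.percentile(q,[2,50,98],axis=0).round(1).tolist(),"outer z",np.percentile(o[:,2],[5,50,95]).round(1) if len(o) else None)
E
python3 - <<'E'
from h import *
red("side","pics/side6.png",1); print(rd(3))
E
```

```text
side 183 [[28.8, -7.4, 76.8], [34.7, 22.4, 82.5], [43.5, 62.0, 89.3]] outer z [78.7 82.1 89.3]
(array([42.45, 47.64, 84.04]), array([-4.56, -1.51, 18.79]))
```

View pics/side6.png

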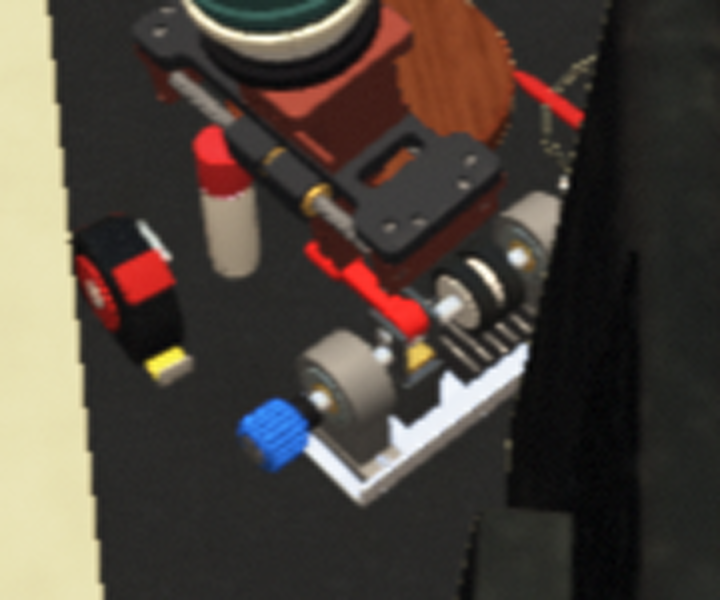

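Run:
```python
from h import *
p=lp(0)-[0,0,.0042]; print(servo_line(p,QT,rate=.01,contact_N=15), rd(3))
sleep(.3); print(rd(3))
p=current_position()
servo_line(p+np.array([0,0,.07]),QT,rate=.08); print(current_clock(),rd(3))
red("side","pics/side7.png",1)
d=capture("wrist"); cv2.imwrite("pics/wrist7.png",d["image"])
```

```text
False (array([42.58, 47.71, 83.64]), array([-7.79, -3.24, 25.98]))
(array([42.56, 47.68, 83.65]), array([-7.83, -3.33, 25.35]))
31.275 (array([ 42.09,  47.52, 153.03]), array([-0.44,  0.6 ,  0.07]))
side 251 [[28.8, -6.7, 77.8], [35.9, 32.1, 83.3], [45.3, 62.7, 87.0]] outer z [80.2 83.5 86.7]
```

View pics/side7.png

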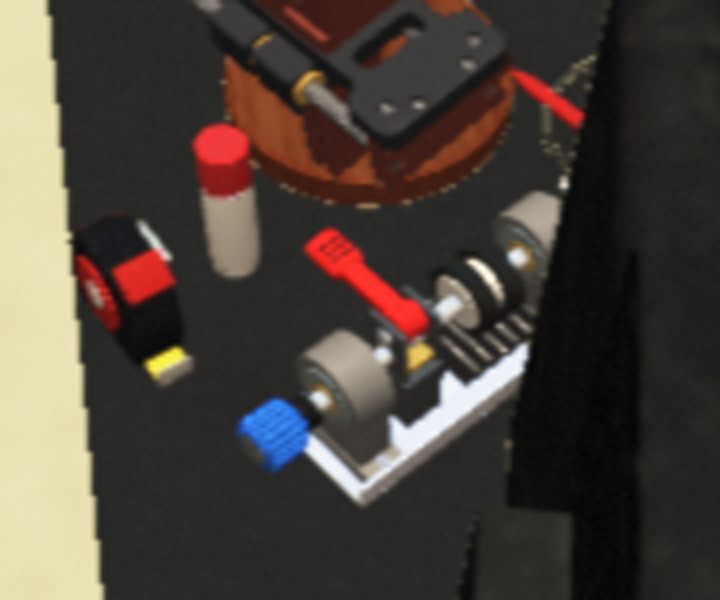

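View pics/wrist7.png

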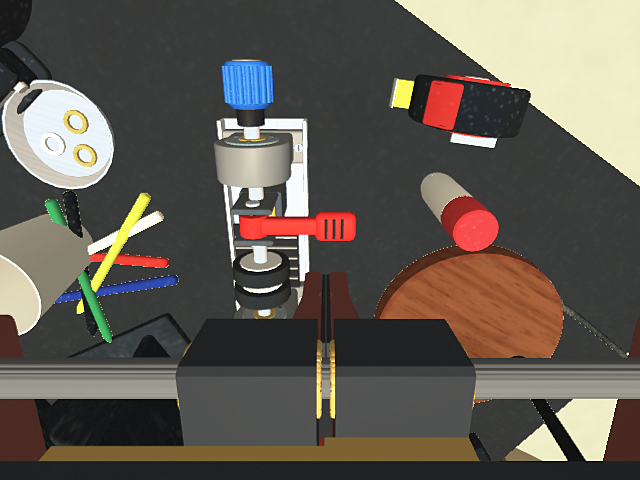

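Run:
```python
from h import *
a=np.load("side0.npz")["image"]; d=capture("side"); b=d["image"]
g=lambda i:cv2.cvtColor(i,cv2.COLOR_BGR2GRAY).astype(np.float32)
# shaft-x unit in pixels
Kk,Rr,t=d["intrinsics"],np.array(d["R"]),np.array(d["t"]).ravel()
pr=lambda X:(lambda q:q[:2]/q[2])(Kk@(Rr@X+t))
c=pr(A-.045*ex+[0,0,.06]); print(c,"px per mm",(pr(A-.044*ex+[0,0,.06])-c))
for n,(u,v) in {"knob":c,"brg":pr(A+[0,0,.06])}.items():
    u,v=int(u),int(v); w=14
    print(n,cv2.phaseCorrelate(g(a)[v-w:v+w,u-w:u+w].copy(),g(b)[v-w:v+w,u-w:u+w].copy(),cv2.createHanningWindow((28,28),cv2.CV_32F)))
print(current_clock(),[ (s["conf"],s["xy"]) for q in("tape_measure","glue_stick") for s in silhouettes("side",q)[:1]])
close_job();
```

```text
[288.85313144 259.44091465] px per mm [ 0.40935956 -0.29866934]
knob ((0.1066824348795663, -0.03368499048331053), 1.0200415950351291)
brg ((0.1426959619131054, -0.1264116833692306), 0.9992660750283135)
31.425 [(0.96, [255.0, 224.0]), (0.93, [278.7, 200.5])]
the job is handed in; nothing more can be done
```

I felt both stops, left the shaft close to midway between them, and pressed the red lever down level, where it stayed. The job was handed in at 31 s of the 62 s allowed, with the gripper clear of everything.

- **Stops:** Measured at the gripper along the shaft axis, the inner stop is at about −34.9 mm and the outer at about −54.9 mm. That is about 20 mm of float, with the midpoint at −44.95 mm. The steady readings against the stops peaked at about 7.6 N pushing in and 6.2 N pulling out, below the 12 N crush limit.
- **Shaft position:** The arm read −45.07 mm just before I let go. When the gripper opened it sprang forward 1.6 mm, so I checked with the cameras whether the knob had gone with it. Before and after release, the wrist depth data put the knob 0.4 mm further in than at the start, while the wrist image suggested 0.2–0.4 mm further out. The side camera, compared after locking, showed less than 0.3 mm of change. All of these lie within about 0.8 mm of the midpoint; the clear zone reaches at least 1.2 mm either side.
- **Lever:** I felt almost no resistance until it was nearly level, less than the stated 4–10 N. I then pressed to about 26 N against its end. After I lifted off, the camera put the lever's outer part at about 83.5 mm height, where level is 84 mm.
- **Bystanders:** The tape measure and glue stick were found within a few pixels of where they started. I did not measure the cup again at the end. The gripper kept away from it.
- **False stop:** The first push in stopped early on vertical force, not at a bearing. I continued in 1 mm steps, judging by the force along the shaft.

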